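# Find the high spot of a centrifuge rotor

## Robot

A 6-joint arm with a two-finger parallel gripper is mounted at the origin on the work surface. World frame = base frame: x ahead of the robot, y to its left, z up, the work surface at z = 0. Lengths are in m, angles in rad, forces in N, time in s.
With the tool pointing down it reaches from about 0.4 to 0.825 m from the base axis. Payload 7 kg.
Tool frame: the origin (TCP) lies on the mounting face of the last link; the fingertips stand arm.tcp_to_tips ahead of it and the grasp point (between the pads) lies 159 mm ahead of it (arm.tcp_to_tips is the distance from the TCP to the fingertips, in m); z points along the fingers, y is the direction in which the jaws open and shut (so a half turn about z gives the same grasp; the last joint's range is limited). The gripper opens to 88 mm and grips with 3 to 60 N. Pads are 19 mm wide; open, the fingers measure 130 mm over their backs; the gripper's body (78 mm by 193 mm) begins 47 mm behind the grasp point.
Start: joints at [1.392, 0.359, 0.012, 0, -1.224, -0.288], TCP at [0.304, 0.603, 0.405] pointing down, gripper open.
Joint ranges: [-3.07, 3.07], [-1.43, 2.12], [-1.02, 1.25], [-3.03, 1.67], [-3.05, -0], [-3.03, 3.03]. Speed limits (rad/s): [2.39, 2.39, 3.01, 3.14, 3.14, 3.14].

## Interface

Orientations are given as [roll, pitch, yaw] about the fixed x, y, z axes, in that order (R = Rz(yaw) Ry(pitch) Rx(roll)).
In Python, from station import arm, cams, job_done, finder gives the robot as it stands.
- The arm moves only by the tool play_rows, never from a script. Its argument "targets" is a list that holds one entry, the list of rows, each a list of 4 numbers: the shift along the tool's x, y, z in m, then the turn about the tool's z in degrees. A call has 1 to 5 rows; each row is the pose to reach, as a shift and turn from the pose commanded when the call began, along the tool's axes at that moment; what a row does not reach only later rows make up. A row lasts 1/8 s, in which the tool goes at most 62.5 mm and 10.7 degrees, less where a joint would pass 70% of its speed; a pose out of reach is approached as far as the arm can. A call with a gripper value outside its range is refused whole. "grip" is the closure in counts, from 0 (fully open) to 255 (shut), set as the call begins (left out, the last holds). The fingers move at their own pace and stop on an object; "newtons" is the grip in N (left out, the last holds). Time passes only in rows, so rows that repeat a pose let the fingers close. It gives the time, the measured TCP pose, the force and the opening at its end, in the units of the state.
- arm.get_state(): the state, without advancing time (a new reading comes with each control period).
- cams.grab_frame(name): name is "side" or "top"; returns (picture, depth): 480x640x3 uint8, red, green, blue; 480x640 float32, m along the optical axis (not along the pixel's ray), 0 where there is no reading.
- cams.camera_params(name): a dict with "intrinsics" (3x3 intrinsics, pixels), "position" and "attitude" of the camera in the world. Camera axes: x right, y down, z forward; pixel columns grow to the right and rows downward; lengths in m; the calibration is good to about 2 mm. A picture is of the moment at which its call begins. camera_params takes no time and is no camera call.
- job_done(): hands the job in, once; it reports no verdict.
Trained networks look in the newest picture that a camera, given by its name, has taken for a name from the list of things; names that differ only in an ending like _2 or _b are one class to them, and where a whole thing is asked for, a point or a joint stands for the part that bears it (a point fixed in the world has none). Each returns a list of dicts, best first, with "score" (0 to 1); they miss things now and then, are a little off and sometimes report something else, mostly with a low value. They report only what shows in the picture. A call takes as long as a camera call.
- finder.find_in(camera, query): "xyz" ([x, y, z] in m, in world coordinates, good to about 4 mm: the middle of the surface that is visible of it).
- finder.masks_of(camera, query): "mask" (480x640 bool, what is visible of it).
The state is a dict: "t": time; "q": joint angles; "qd": joint speeds; "joint_efforts": joint torques, N m; "eef_pos": TCP position; "ee_rot": TCP orientation; "force": force on the tool from outside, world axes, zero at the start; "moment": the same for the moment, N m; "width": finger opening in m.
Only numpy, scipy, OpenCV 4.12 (cv2) and the standard library are available. Lean on these libraries where they do the work, as an engineer would, in place of code of your own. Each camera call takes 0.05 s, during which the arm holds its last target. There are 200 camera calls.

## Task

Slide the dial gauge along its rail, by its blue push plate, until it is fully home against its stop and its feeler rests on the rotor's rim. Then turn the rotor slowly by nudging its orange post with a fingertip, never clamping or forcing it, until the gauge needle is at the highest reading of the whole turn, and leave the rotor standing there with the high spot on the feeler. Push gently throughout and leave the bottle, the jar and the tube rack alone.

Things in the scene. Friction and masses are not known exactly. Their poses are not given: they have to be found in the camera images.
- stand: Grey fixed run-out stand, base plate 190 x 400 x 12 mm. Origin: on the bench under the rotor's vertical axis; z up; its +y axis points from the rotor's axis to the dial gauge. The base plate reaches from y = -115 to y = +285 mm; the gauge's slide rail runs along y on it.
- rotor: Aluminium centrifuge rotor, turns either way without end on the stand's upright spindle. Origin on the axis, 42 mm above the bench; its +x axis points to the orange post. Flange radius 80 mm, its top 66 mm above the bench; hub radius 13 mm, top 76 mm. Bearing drag 0.11 N m holds it where it is left. Delicate: press it with at most 15 N (clamping a gripper on it is too much), turn it under 2 rad/s.
- post (a point): Middle of the rotor's orange upright post: 12 mm diameter, 60 mm from the axis, from 66 to 100 mm above the bench (this point 83 mm). Push it from any side with shut fingers, tips some 8 mm above the flange and their face kept about square to the motion (a slanting push wedges against the bearing and the force soars); squarely it takes about 2 N, some 1 N more while climbing the high spot.
- rim_centre (a point): On the rotor's axis, at mid height of its steel rim band (42 to 58 mm above the bench, hidden under the flange). Band radius 70 mm, level but for one high spot that stands out 4 mm more, at an angle from the post that differs each time. From the crest the rim falls 1 mm within 0.18 rad (10 degrees) of turn and all 4 mm within 0.36 rad (20 degrees), either way.
- carriage: Gauge carriage: pale blue-grey block 60 x 72 mm, top 44 mm above the bench, carrying the dial gauge (72 mm diameter, face up, 62 mm above the bench, white face, red needle) and the push plate. Origin: centre of its underside, 22 mm above the bench; axes as the stand's. Its y in the stand's frame is 152 mm when fully home and 172 to 187 mm at the start. Press it with at most 25 N.
- slide_stop (a point): Top edge of the black stop on the stand, on the outer face that the carriage block meets when home. The stop is firm: once home the push force climbs steeply. Sliding the carriage takes about 5 N, rising to about 7 N (8 N on the high spot) once the feeler touches the rim; it stays where it is left.
- push_plate (a point): On the outer face (away from the rotor) of the blue upright push plate on the carriage, at mid width, 90 mm above the bench. The plate is 56 mm wide, 12 mm thick and reaches from 26 to 104 mm above the bench; push this face towards the rotor, along the stand's -y.
- feeler_tip (a point): Centre of the feeler's 10 mm brass ball tip, 50 mm above the bench, at the rim under the flange. Spring loaded (2 to 3 N), it gives way along the stand's +y by up to 10 mm. With the carriage home its y in the stand's frame is about 75 mm on the round part of the rim and 79 mm on the crest of the high spot.
- needle (a joint): Gauge needle angle (rad), clockwise from above, 0 when the feeler is free (needle points away from the rotor); 0.4 rad for each mm that the feeler is pushed in. With the carriage home it reads about 0.6 on the round part of the rim and about 2.2 on the crest; a carriage up to 1.5 mm short of its stop reads up to 0.6 less.
- reagent_bottle: Bystander: amber bottle with blue cap, 72 mm diameter, 170 mm tall; origin at the centre of its underside. Leave it alone.
- white_jar: Bystander: white jar, 60 mm diameter, 85 mm tall; origin at the centre of its underside. Leave it alone.
- tube_rack: Bystander: white rack 100 x 150 mm with six blue-capped tubes, 106 mm tall; origin at the centre of its underside. Leave it alone.

How it is judged:
On the way, in this order (a step that is already met when the one before it is completed fails the run):
1. the gauge is fully home against its stop (y of carriage in the frame of stand below 0.1535 m), for 0.2 s.
2. with the gauge home, the rotor's high spot is brought onto the feeler (y of carriage in the frame of stand below 0.1535 m and y of feeler_tip in the frame of stand above 0.0784 m), for 0.2 s.
At the end, for the whole second after the job is handed in: The gauge carriage is within 1.5 mm of its stop, the feeler rests within 0.6 mm of the crest of the rotor's high spot (about 8 degrees of turn either side), and the rotor stands still, let go. On the way the gauge must have been home before the high spot was found (all of step 2 and angular speed of rotor below 0.05 rad/s); the robot touches nothing.
It fails at once if the rotor is pressed with more than 15 N (contact force between any of the arm, the fingers and rotor above 15 N).
It fails at once if the gauge carriage is pressed with more than 25 N (contact force between any of the arm, the fingers and carriage above 25 N).
It fails at once if the rotor is spun faster than 2 rad/s (angular speed of rotor above 2 rad/s).
It fails at once if the bottle, the jar or the tube rack is moved more than 20 mm (distance of any of reagent_bottle, white_jar, tube_rack from where it was at the start of the episode above 0.02 m).
It also fails if it takes over 72 s, if anything falls off the work surface, if the arm or the gripper's body presses on something with over 40 N, if the wrist force passes 120 N, or if a joint passes its speed limit or range.

## Working session

There is one attempt and no reset: what is moved stays moved. The work goes in short steps, Python scripts to look and compute and a tool call to move; the robot and the scene stay as the last step left them, time stands still between calls to the robot, and variables do not carry over. Pictures are saved under pics/ and viewed, about 8 in all and at most 12, crops included, and the job is handed in when it is done.

Besides the shell and the picture viewer there is one more tool, called as a command line: name --argument value ..., lists and objects as JSON in quotes. play_rows: Moves the arm, as the interface text tells. Its arguments: {"type":"object","properties":{"targets":{"type":"array","items":{"type":"array","items":{"type":"array","items":{"type":"number"}}}},"grip":{"type":"number"},"newtons":{"type":"number"}},"required":["targets"]}

```bash
ls; mkdir -p pics; cat > h.py <<'E'
import numpy as np, cv2
from station import arm, cams, job_done, finder
def save(cam,name,crop=None,s=1):
    p,d=cams.grab_frame(cam)
    im=p[:,:,::-1]
    if crop: im=im[crop[1]:crop[3],crop[0]:crop[2]]
    cv2.imwrite('pics/'+name,cv2.resize(im,None,fx=s,fy=s,interpolation=cv2.INTER_CUBIC)); return p,d
def Rc(cam):
    c=cams.camera_params(cam); return np.array(c['intrinsics']),np.array(c['position']),c['attitude']
E
python3 - <<'E'
from h import *
p,d=save('top','t0.png')
q,e=save('side','s0.png')
for c in('top','side'): print(cams.camera_params(c))
print(arm.get_state(), arm.tcp_to_tips)
for c in('top','side'):
  for n in('stand','rotor','post','carriage','push_plate','slide_stop','reagent_bottle','white_jar','tube_rack'):
    r=finder.find_in(c,n); print(c,n,[(np.round(x['xyz'],3),round(x['score'],2)) for x in r[:2]])
E
```

```text
pics
{'intrinsics': array([[449.47013657,   0.        , 319.47812688],
       [  0.        , 449.47013657, 236.04283173],
       [  0.        ,   0.        ,   1.        ]]), 'position': array([0.40195347, 0.02047926, 1.24496864]), 'attitude': array([-3.06708125, -0.01603806, -1.54933404])}
{'intrinsics': array([[469.51890241,   0.        , 322.13715729],
       [  0.        , 469.51890241, 238.08682496],
       [  0.        ,   0.        ,   1.        ]]), 'position': array([ 0.05558453, -0.80393476,  0.94752249]), 'attitude': array([-2.31260719, -0.01464174, -0.45839381])}
{'t': 0.1, 'q': array([ 1.39207645e+00,  3.59314066e-01,  1.11341523e-02, -2.99054462e-04,
       -1.22414104e+00, -2.88098280e-01]), 'qd': array([ 7.09805671e-04, -1.29273030e-03,  7.15408711e-04,  5.17988778e-04,
       -3.95141791e-05, -1.54868373e-03]), 'joint_efforts': array([-1.00160381e-03, -5.84161270e+01,  2.93750703e+01,  7.01549783e+00,
        1.01423910e-02, -4.85860551e-05]), 'eef_pos': array([0.30370673, 0.60260768, 0.40381156]), 'ee_rot': array([ 3.14005098e+00, -1.63671026e-04, -4.66919846e-01]),
[... 622 characters left out ...]
1 ]), 0.78)]
top white_jar [(array([ 0.369, -0.468,  0.085]), 0.71)]
top tube_rack [(array([ 0.603, -0.396,  0.053]), 0.95), (array([0.438, 0.13 , 0.061]), 0.67)]
side stand [(array([ 0.461, -0.007,  0.01 ]), 0.73)]
side rotor [(array([ 0.494, -0.042,  0.063]), 0.92)]
side post [(array([ 0.5  , -0.038,  0.067]), 0.82)]
side carriage [(array([0.43 , 0.133, 0.062]), 0.64)]
side push_plate [(array([0.432, 0.131, 0.061]), 0.81)]
side slide_stop [(array([ 0.457, -0.009,  0.014]), 0.92)]
side reagent_bottle [(array([0.498, 0.437, 0.088]), 0.57), (array([ 0.497, -0.037,  0.062]), 0.46)]
side white_jar [(array([ 0.363, -0.495,  0.08 ]), 0.56)]
side tube_rack [(array([ 0.598, -0.423,  0.056]), 0.86)]
```

View pics/t0.png

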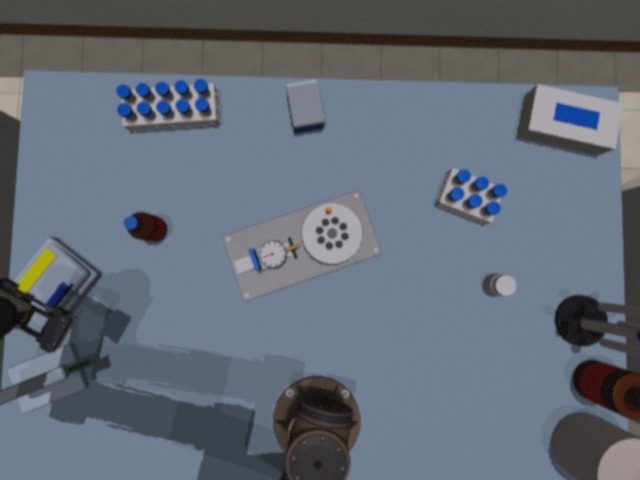

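View pics/s0.png

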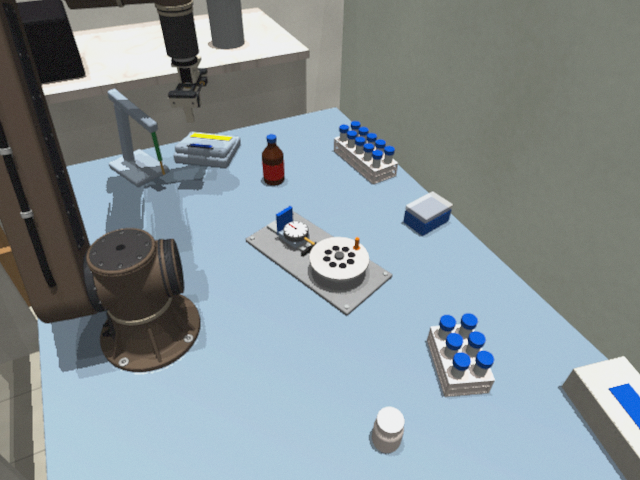

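The top view shows the rotor at about (332,233), the orange post at (328,211), the dial at (272,254) and the blue plate at (255,261). The bystanders are well clear.

```bash
cat >> h.py <<'E'
from scipy.spatial.transform import Rotation as Ro
def cloud(cam,d):
    K,t,a=Rc(cam); R=Ro.from_euler('xyz',a).as_matrix()
    v,u=np.mgrid[:480,:640]; r=np.stack([(u-K[0,2])/K[0,0],(v-K[1,2])/K[1,1],np.ones_like(u,float)],-1)
    return (r*d[...,None])@R.T+t
def pix2w(cam,u,v,z):
    K,t,a=Rc(cam); R=Ro.from_euler('xyz',a).as_matrix()
    r=R@np.array([(u-K[0,2])/K[0,0],(v-K[1,2])/K[1,1],1]); return t+r*(z-t[2])/r[2]
E
python3 - <<'E'
from h import *
for cam in('top','side'):
    p,d=cams.grab_frame(cam); P=cloud(cam,d)
    hsv=cv2.cvtColor(p,cv2.COLOR_RGB2HSV); H,S,V=[hsv[...,i].astype(int) for i in range(3)]
    reg=(abs(P[...,0]-.47)<.15)&(abs(P[...,1]-.05)<.22)
    def st(n,m):
        q=P[m&reg]; print(cam,n,len(q),np.round(np.median(q,0),4),'min',np.round(q.min(0),3),'max',np.round(q.max(0),3))
    st('orange',(H>5)&(H<18)&(S>180)&(V>120)&(P[...,2]>.06)); blue=(H>100)&(H<125)&(S>190)&(P[...,2]>.03)
    st('blue',blue); st('bluetop',blue&(P[...,2]>.098))
    st('dial',(P[...,2]>.055)&(P[...,2]<.068)&(np.hypot(P[...,0]-.438,P[...,1]-.132)<.05))
    m=reg&(abs(P[...,2]-.066)<.004)&(np.hypot(P[...,0]-.496,P[...,1]+.03)<.1)
    (x,y),r=cv2.minEnclosingCircle(P[m][:,:2].astype(np.float32)); print('rotor',x,y,r)
    m=reg&(P[...,2]>.006)&(P[...,2]<.2)
    rc=cv2.minAreaRect(P[m][:,:2].astype(np.float32)); print('stand',rc)
    print('bench z',np.median(P[(abs(P[...,0]-.47)<.03)&(abs(P[...,1]-.3)<.03)][:,2]))
    if cam=='top': cv2.imwrite('pics/t1.png',cv2.resize(p[180:310,210:390,::-1],None,fx=4,fy=4,interpolation=cv2.INTER_CUBIC))
E
```

```text
top orange 1 [ 0.5525 -0.0139  0.1013] min [ 0.553 -0.014  0.101] max [ 0.553 -0.014  0.101]
top blue 59 [0.4156 0.1629 0.1059] min [0.402 0.02  0.093] max [0.446 0.18  1.245]
top bluetop 57 [0.4156 0.163  0.1059] min [0.402 0.02  0.099] max [0.446 0.18  1.245]
top dial 584 [0.4403 0.1267 0.0628] min [0.401 0.088 0.055] max [0.475 0.172 0.068]
rotor 0.4983983635902405 -0.028632590547204018 0.07973454147577286
stand ((0.47044721245765686, 0.05011950433254242), (0.29438114166259766, 0.4353499412536621), 0.8903174996376038)
bench z 5.3451539681947935e-05
side orange 19 [ 0.5588 -0.0228  0.0788] min [ 0.554 -0.029  0.065] max [ 0.564 -0.014  0.1  ]
side blue 217 [0.4229 0.1601 0.0844] min [0.401 0.149 0.048] max [0.452 0.179 0.106]
side bluetop 56 [0.4282 0.1638 0.1016] min [0.402 0.152 0.098] max [0.452 0.179 0.106]
side dial 406 [0.44   0.1236 0.0611] min [0.4   0.086 0.055] max [0.48  0.173 0.067]
rotor 0.5015473365783691 -0.033278048038482666 0.08180145919322968
stand ((0.471098929643631, 0.0475132018327713), (0.19352662563323975, 0.40307584404945374), 20.397504806518555)
bench z -0.0014158974107745248
```

View pics/t1.png

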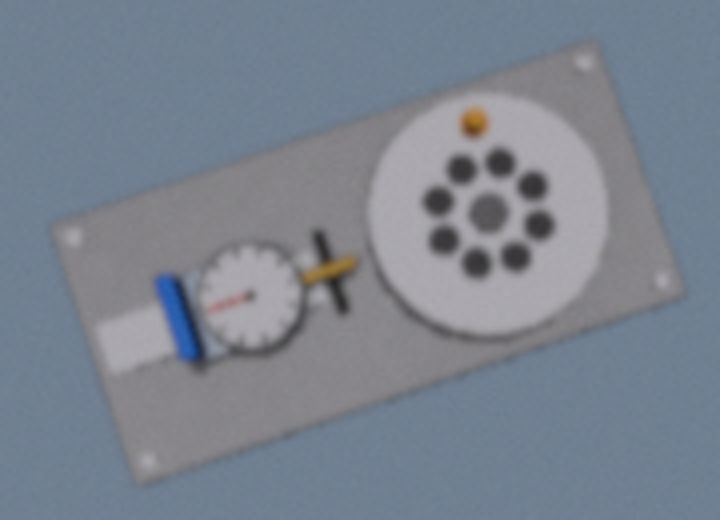

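play_rows --targets '[[[0.035,0.04,0,-9],[0.07,0.08,0,-18],[0.105,0.12,0,-28],[0.14,0.16,0,-38],[0.175,0.2,0,-47]]]' --grip 255 --newtons 20

```text
t: 1.72
eef_pos: [0.3702, 0.3437, 0.4049]
ee_rot: [-3.141, -0.001, 0.359]
force: [1.0, 0.6, 0.1]
width: 0.0433
```

```bash
cat > tgt.py <<'E'
import sys
from h import *
# tgt.py x y tipz yawdeg : shift in tool axes from the measured pose
def rel(x,y,tz,yaw=None):
    s=arm.get_state(); R=Ro.from_euler('xyz',s['ee_rot']).as_matrix()
    d=R.T@(np.array([x,y,tz+arm.tcp_to_tips])-s['eef_pos'])
    y0=np.degrees(s['ee_rot'][2])
    print('t',round(s['t'],2),'pos',s['eef_pos'].round(4),'yaw',y0.round(2),'q',s['q'].round(2),'w',round(s['width'],4),'F',s['force'].round(2))
    print('shift mm',(d*1000).round(1),'turn',None if yaw is None else round(y0-yaw,1))
if __name__=='__main__': rel(*map(float,sys.argv[1:]))
E
python3 tgt.py .412 .208 .078 20.3
```

```text
t 1.73 pos [0.3702 0.3437 0.4049] yaw 20.59 q [ 1.14  0.08 -0.35  0.   -1.14  0.79] w 0.0433 F [1.03 0.57 0.13]
shift mm [ -8.7 141.8 148.8] turn 0.3
```

play_rows --targets '[[[-0.003,0.047,0.03,0],[-0.006,0.094,0.07,0],[-0.009,0.142,0.11,0],[-0.009,0.142,0.14,0],[-0.009,0.142,0.149,0]]]'

```text
t: 2.35
eef_pos: [0.4106, 0.2082, 0.2545]
ee_rot: [3.14, 0.002, 0.352]
force: [-0.1, 0.6, -0.2]
width: 0.0005
```

```bash
python3 tgt.py .412 .208 .078 20.3; python3 - <<'E'
from h import *
p,d=cams.grab_frame('top');q,e=cams.grab_frame('side')
a=cv2.resize(p[180:310,210:390,::-1],(540,390),interpolation=cv2.INTER_CUBIC);b=cv2.resize(q[190:320,240:400,::-1],(480,390),interpolation=cv2.INTER_CUBIC)
cv2.imwrite('pics/m1.png',cv2.resize(np.hstack([a,b]),(800,306)))
E
```

```text
t 2.35 pos [0.4106 0.2082 0.2545] yaw 20.19 q [ 0.9   0.17 -0.65 -0.   -0.76  1.02] w 0.0005 F [-0.1   0.57 -0.25]
shift mm [ 1.2  0.7 -1.6] turn -0.1
```

View pics/m1.png

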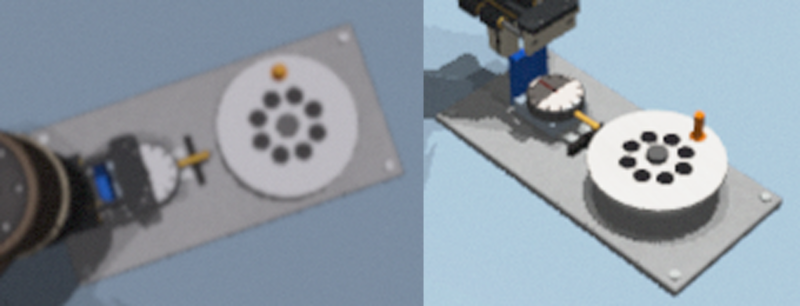

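play_rows --targets '[[[0,0.003,0,0],[0,0.006,0,0],[0,0.009,0,0],[0,0.012,0,0],[0,0.015,0,0]]]'

```text
t: 3.08
eef_pos: [0.416, 0.1948, 0.2558]
ee_rot: [-3.141, -0.0, 0.354]
force: [-0.2, 0.0, 0.3]
width: 0.0006
```

play_rows --targets '[[[0,0.002,0,0],[0,0.004,0,0],[0,0.006,0,0],[0,0.008,0,0],[0,0.01,0,0]]]'

```text
t: 3.7
eef_pos: [0.4193, 0.186, 0.2556]
ee_rot: [-3.141, -0.0, 0.353]
force: [-4.0, 4.6, 1.2]
width: 0.0001
```

play_rows --targets '[[[0,0.002,0,0],[0,0.004,0,0],[0,0.006,0,0],[0,0.008,0,0],[0,0.01,0,0]]]'

```text
t: 4.32
eef_pos: [0.4228, 0.1766, 0.2556]
ee_rot: [-3.141, -0.0, 0.353]
force: [-3.5, 4.1, -0.2]
width: 0.0004
```

play_rows --targets '[[[0,0.0015,0,0],[0,0.003,0,0],[0,0.0045,0,0],[0,0.006,0,0],[0,0.0075,0,0]]]'

```text
t: 4.95
eef_pos: [0.4254, 0.1696, 0.2557]
ee_rot: [-3.141, -0.0, 0.353]
force: [-4.8, 5.9, 1.0]
width: 0.0004
```

```bash
cat > look.py <<'E'
import sys
from h import *
p,d=cams.grab_frame('top');q,e=cams.grab_frame('side')
a=cv2.resize(p[180:310,210:390,::-1],(540,390),interpolation=cv2.INTER_CUBIC);b=cv2.resize(q[190:320,240:400,::-1],(480,390),interpolation=cv2.INTER_CUBIC)
cv2.imwrite('pics/'+sys.argv[1],cv2.resize(np.hstack([a,b]),(800,306)))
E
cat > needle.py <<'E'
from h import *
def red(cam,n=2,ax=(.5,-.03),verbose=True):
    pts=[]
    for _ in range(n):
        p,d=cams.grab_frame(cam)
        P=p.astype(float); w=P[...,0]-np.maximum(P[...,1],P[...,2])
        G=P[...,1]-P[...,2]   # brass/orange have large g-b
        m=np.zeros(w.shape,bool)
        for v in range(180,320):
            pass
        pts.append((w,G))
    w=np.mean([a for a,_ in pts],0); G=np.mean([g for _,g in pts],0)
    return w,G,p
if __name__=='__main__':
    K,t,a=Rc('side'); R=Ro.from_euler('xyz',a).as_matrix()
    w,G,p=red('side')
    u0=int((R.T@(np.array([.44,.12,.062])-t))[0]/(R.T@(np.array([.44,.12,.062])-t))[2]*K[0,0]+K[0,2])
    v0=int((R.T@(np.array([.44,.12,.062])-t))[1]/(R.T@(np.array([.44,.12,.062])-t))[2]*K[1,1]+K[1,2])
    print(u0,v0)
    vs,us=np.where((w>15)&(G<15)); ok=(abs(us-u0)<30)&(abs(vs-v0)<25)
    for u,v in zip(us[ok],vs[ok]):
        X=pix2w('side',u,v,.062); print(u,v,w[v,u].round(),G[v,u].round(),X[:2].round(4))
E
python3 needle.py; python3 tgt.py .412 .208 .078 20.3
```

```text
295 230
294 226 20.0 -8.0 [0.4446 0.1375]
295 226 46.0 0.0 [0.4472 0.1363]
296 226 24.0 0.0 [0.4498 0.1351]
294 227 42.0 4.0 [0.4428 0.1336]
295 227 70.0 8.0 [0.4454 0.1323]
296 227 58.0 8.0 [0.448  0.1311]
297 227 34.0 6.0 [0.4506 0.1299]
295 228 42.0 6.0 [0.4437 0.1284]
296 228 76.0 7.0 [0.4463 0.1271]
297 228 78.0 9.0 [0.4488 0.1259]
298 228 43.0 7.0 [0.4514 0.1247]
296 229 28.0 6.0 [0.4445 0.1232]
297 229 94.0 6.0 [0.4471 0.122 ]
298 229 68.0 8.0 [0.4496 0.1208]
299 229 35.0 8.0 [0.4522 0.1195]
297 230 18.0 8.0 [0.4453 0.1181]
298 230 52.0 7.0 [0.4479 0.1168]
299 230 96.0 6.0 [0.4505 0.1156]
300 230 24.0 4.0 [0.453  0.1144]
299 231 28.0 3.0 [0.4487 0.1117]
300 231 32.0 4.0 [0.4513 0.1105]
t 5.05 pos [0.4254 0.1696 0.2556] yaw 20.25 q [ 0.81  0.16 -0.65 -0.   -0.76  1.11] w 0.0002 F [-2.74  3.66 -0.53]
shift mm [  0.7 -40.7  -0.4] turn -0.1
```

play_rows --targets '[[[0,0.0005,0,0],[0,0.001,0,0],[0,0.0015,0,0],[0,0.0015,0,0],[0,0.0015,0,0]]]'

```text
t: 5.68
eef_pos: [0.4258, 0.1685, 0.2556]
ee_rot: [-3.14, -0.0, 0.353]
force: [-5.4, 7.5, 0.1]
width: 0.0006
```

```bash
cat > needle.py <<'E'
import sys
from h import *
K,t,a=Rc('side'); R=Ro.from_euler('xyz',a).as_matrix()
def run(n=3):
    w=0;G=0
    for _ in range(n):
        p,d=cams.grab_frame('side'); P=p.astype(float)
        w=w+(P[...,0]-np.maximum(P[...,1],P[...,2]))/n; G=G+(P[...,1]-P[...,2])/n
    vs,us=np.where((w>15)&(G<15)); ok=(abs(us-297)<22)&(abs(vs-230)<16); us,vs=us[ok],vs[ok]
    if len(us)<4: return None,len(us),None,None
    X=np.array([pix2w('side',u,v,.062)[:2] for u,v in zip(us,vs)]); W=w[vs,us]
    c=(X*W[:,None]).sum(0)/W.sum(); C=((X-c).T*W)@(X-c)
    e=np.linalg.eigh(C)[1][:,1]; return c,len(us),e,X
def reading(pivot=None,n=3):
    c,k,e,X=run(n)
    if c is None: print('needle not seen',k); return
    if pivot is not None and np.dot(e,c-pivot)<0: e=-e
    h=np.degrees(np.arctan2(e[1],e[0])); out=[np.radians((110.3-h+180)%360-180)]
    if pivot is not None:
        v=c-pivot; out.append(np.radians((110.3-np.degrees(np.arctan2(v[1],v[0]))+180)%360-180))
    s=(X-c)@e
    print('needle: axis/pivot',np.round(out,2),'centroid',c.round(4),'ends',(c+e*s.min()).round(4),(c+e*s.max()).round(4),'n',k)
if __name__=='__main__': reading(np.array(list(map(float,sys.argv[1:]))) if len(sys.argv)>2 else np.array([.452,.108]))
E
python3 needle.py; python3 tgt.py .412 .208 .078 20.3
```

```text
needle: axis/pivot [0.48 0.59] centroid [0.4553 0.1219] ends [0.4537 0.1093] [0.4566 0.1315] n 14
t 5.83 pos [0.4258 0.1685 0.2556] yaw 20.25 q [ 0.81  0.16 -0.65 -0.   -0.76  1.12] w 0.0004 F [-5.55  5.75 -0.32]
shift mm [  0.7 -41.9  -0.4] turn -0.1
```

Advance in small steps, watching the force for the stop.

play_rows --targets '[[[0,0.0004,0,0],[0,0.0008,0,0],[0,0.0008,0,0]]]'

```text
t: 6.2
eef_pos: [0.4259, 0.1682, 0.2557]
ee_rot: [-3.139, -0.001, 0.353]
force: [-8.4, 10.4, -0.0]
width: 0.0003
```

play_rows --targets '[[[0,0.0004,0,0],[0,0.0008,0,0],[0,0.0008,0,0]]]'

```text
t: 6.58
eef_pos: [0.426, 0.1679, 0.2557]
ee_rot: [-3.138, -0.001, 0.353]
force: [-10.6, 14.7, 2.3]
width: 0.0004
```

```bash
python3 needle.py; python3 tgt.py .412 .208 .078 20.3
```

```text
needle: axis/pivot [0.48 0.63] centroid [0.4555 0.1207] ends [0.4541 0.1093] [0.4569 0.1315] n 11
t 6.72 pos [0.426  0.1679 0.2557] yaw 20.23 q [ 0.81  0.16 -0.65 -0.   -0.76  1.12] w 0.0005 F [-11.34  14.31   2.56]
shift mm [  0.7 -42.5  -0.3] turn -0.1
```

play_rows --targets '[[[0,-0.004,0,0],[0,-0.01,-0.02,0],[0,-0.01,-0.055,0],[0.02,0.03,-0.06,2],[0.04,0.08,-0.06,5]]]'

```text
t: 7.35
eef_pos: [0.4927, 0.105, 0.3169]
ee_rot: [-3.141, -0.003, 0.268]
force: [1.4, 0.4, -1.0]
width: 0.0004
```

```bash
python3 needle.py; python3 - <<'E'
from h import *
for cam,z in(('top',.1),('side',.083)):
    p,d=cams.grab_frame(cam); hsv=cv2.cvtColor(p,cv2.COLOR_RGB2HSV).astype(int)
    m=(hsv[...,0]>4)&(hsv[...,0]<20)&(hsv[...,1]>140)&(hsv[...,2]>90); m[:,:300]=0;m[:,400:]=0;m[:190]=0;m[270:]=0
    v,u=np.where(m); print(cam,len(u),u.mean(),v.mean(),u.min(),u.max(),v.min(),v.max(),pix2w(cam,u.mean(),v.mean(),z))
E
python3 tgt.py .547 .028 .12 12
```

```text
needle: axis/pivot [0.5  0.61] centroid [0.4554 0.1212] ends [0.4537 0.1093] [0.4571 0.1323] n 16
top 20 326.8 211.85 301 330 208 244 [ 0.55046774 -0.01349468  0.1       ]
side 50 351.18 243.14 312 359 193 249 [ 0.54632232 -0.01510393  0.083     ]
t 7.6 pos [0.4917 0.1046 0.3153] yaw 15.19 q [ 0.6   0.16 -0.49  0.   -0.93  1.23] w 0.0006 F [ 0.05 -0.23  0.14]
shift mm [33.4 88.4 17.2] turn 3.2
```

```bash
python3 - <<'E'
from h import *
for cam,z in(('top',.1),('side',.083)):
    p,d=cams.grab_frame(cam); hsv=cv2.cvtColor(p,cv2.COLOR_RGB2HSV).astype(int)
    m=(hsv[...,0]>4)&(hsv[...,0]<20)&(hsv[...,1]>140)&(hsv[...,2]>90); c=(320,190) if cam=='top' else (345,225)
    m[:,:c[0]]=0;m[:,c[0]+25:]=0;m[:c[1]]=0;m[c[1]+35:]=0
    v,u=np.where(m); X=pix2w(cam,u.mean(),v.mean(),z); print(cam,len(u),u.mean(),v.mean(),u.min(),u.max(),v.min(),v.max(),X, np.hypot(X[0]-.5,X[1]+.031),np.degrees(np.arctan2(X[1]+.031,X[0]-.5)))
E
```

```text
top 19 328.1578947368421 210.1578947368421 326 330 208 212 [ 0.55492154 -0.01689175  0.1       ] 0.056704653847696906 14.406647729311166
side 45 356.3333333333333 244.15555555555557 353 359 238 249 [ 0.55694163 -0.02456472  0.083     ] 0.05730412063150875 6.447944348044114
```

```bash
python3 tgt.py .550 .021 .075 10.5
```

```text
t 7.7 pos [0.4913 0.1054 0.3155] yaw 15.3 q [ 0.6   0.16 -0.49  0.   -0.93  1.23] w 0.0004 F [ 0.38 -0.43 -0.12]
shift mm [34.3 96.9 62.4] turn 4.8
```

play_rows --targets '[[[0.017,0.048,0,2.5],[0.0345,0.097,0.01,4.8],[0.0345,0.097,0.04,4.8],[0.0345,0.097,0.058,4.8],[0.0345,0.097,0.062,4.8]]]'

```text
t: 8.32
eef_pos: [0.5499, 0.0212, 0.2526]
ee_rot: [3.141, 0.002, 0.184]
force: [0.4, 0.2, 0.9]
width: 0.0007
```

```bash
python3 tgt.py .550 .021 .075 10.5; python3 needle.py; python3 look.py m2.png
```

```text
t 8.32 pos [0.5499 0.0212 0.2526] yaw 10.53 q [ 0.39  0.31 -0.46 -0.   -0.81  1.36] w 0.0007 F [0.42 0.22 0.94]
shift mm [ 0.1  0.2 -0.5] turn 0.0
needle: axis/pivot [0.5 0.6] centroid [0.4553 0.1213] ends [0.4536 0.1093] [0.4569 0.1324] n 17
```

View pics/m2.png

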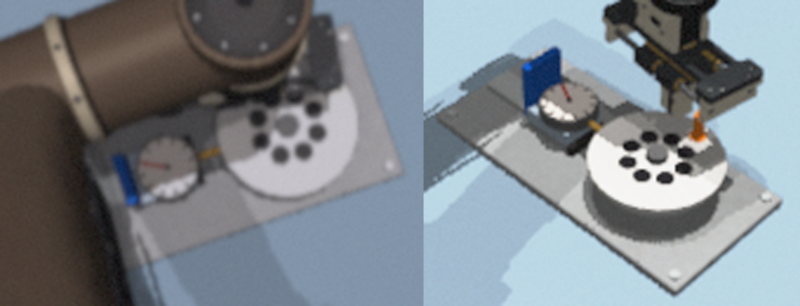

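play_rows --targets '[[[0,0.003,0,0],[0,0.006,0,0],[0,0.009,0,0],[0,0.011,0,0],[0,0.013,0,0]]]'

```text
t: 9.2
eef_pos: [0.553, 0.0076, 0.2536]
ee_rot: [3.142, 0.0, 0.182]
force: [0.0, 0.2, -0.1]
width: 0.0001
```

play_rows --targets '[[[0,0.0015,0,0],[0,0.003,0,0],[0,0.0045,0,0],[0,0.006,0,0],[0,0.006,0,0]]]'

```text
t: 9.82
eef_pos: [0.5541, 0.002, 0.2537]
ee_rot: [-3.142, -0.0, 0.182]
force: [-0.9, 1.6, -1.3]
width: 0.0004
```

```bash
python3 tgt.py .550 .021 .075 10.5; python3 needle.py; python3 - <<'E'
from h import *
for cam,z in(('side',.083),):
    p,d=cams.grab_frame(cam); hsv=cv2.cvtColor(p,cv2.COLOR_RGB2HSV).astype(int)
    m=(hsv[...,0]>4)&(hsv[...,0]<20)&(hsv[...,1]>140)&(hsv[...,2]>60); c=(340,225)
    m[:,:c[0]]=0;m[:,c[0]+35:]=0;m[:c[1]]=0;m[c[1]+50:]=0
    v,u=np.where(m); X=pix2w(cam,u.mean(),v.mean(),z); print(cam,len(u),u.mean(),v.mean(),X)
# table
c=np.array([-60,26.])
for D in(4,6,8):
    for i in range(1,6):
        f=np.radians(D*i); Rm=np.array([[np.cos(f),-np.sin(f)],[np.sin(f),np.cos(f)]]); print(D*i,(c-Rm@c).round(1))
E
```

```text
t 9.82 pos [0.5541 0.002  0.2537] yaw 10.46 q [ 0.36  0.31 -0.45 -0.   -0.81  1.4 ] w 0.0004 F [-0.86  1.55 -1.28]
shift mm [ -0.6 -19.5   0.6] turn -0.0
needle: axis/pivot [0.5 0.6] centroid [0.4553 0.1213] ends [0.4536 0.1093] [0.4569 0.1324] n 17
side 46 356.67391304347825 244.2826086956522 [ 0.55752617 -0.02539418  0.083     ]
4 [1.7 4.2]
8 [3.  8.6]
12 [ 4.1 13. ]
16 [ 4.8 17.5]
20 [ 5.3 22.1]
6 [2.4 6.4]
12 [ 4.1 13. ]
18 [ 5.1 19.8]
24 [ 5.4 26.7]
30 [ 5.  33.5]
8 [3.  8.6]
16 [ 4.8 17.5]
24 [ 5.4 26.7]
32 [ 4.7 35.7]
40 [ 2.7 44.7]
```

play_rows --targets '[[[0.0015,0.0042,0,4],[0.0026,0.0086,0,8],[0.0035,0.013,0,12],[0.004,0.0174,0,16],[0.0042,0.0219,0,20]]]'

```text
t: 10.65
eef_pos: [0.5618, -0.0189, 0.2535]
ee_rot: [3.142, 0.001, -0.169]
force: [-2.1, 3.6, 0.5]
width: 0.0002
```

```bash
python3 needle.py; cat > axis.py <<'E'
from h import *
s=arm.get_state(); R=Ro.from_euler('xyz',s['ee_rot']).as_matrix()
ft=R.T@s['force']
print('t',s['t'].__round__(2),'axis in tool mm',(R.T@(np.array([.4995,-.031,s['eef_pos'][2]])-s['eef_pos'])*1000).round(1),'F tool',ft.round(1),'yaw',np.degrees(s['ee_rot'][2]).round(1),'q6',s['q'][5].round(2), 'tipz',(s['eef_pos'][2]-arm.tcp_to_tips).round(4))
E
python3 axis.py
```

```text
needle: axis/pivot [0.48 0.6 ] centroid [0.4554 0.1213] ends [0.4538 0.1084] [0.4568 0.1324] n 18
t 10.8 axis in tool mm [-59.8  22.    0. ] F tool [0.1 0.4 0.6] yaw -9.5 q6 1.09 tipz 0.0756
```

play_rows --targets '[[[0.0021,0.0064,0,6],[0.0035,0.013,0,12],[0.0042,0.0197,0,18],[0.0042,0.0264,0,24],[0.0035,0.0331,0,30]]]'

```text
t: 11.42
eef_pos: [0.5603, -0.0518, 0.2537]
ee_rot: [-3.141, -0.0, -0.692]
force: [0.7, 5.4, 1.2]
width: 0.0003
```

```bash
python3 needle.py; python3 axis.py; python3 look.py m3.png
```

```text
needle: axis/pivot [0.49 0.62] centroid [0.4554 0.1202] ends [0.4538 0.1084] [0.457  0.1324] n 19
t 11.57 axis in tool mm [-60.3  22.   -0. ] F tool [ 0.1  0.  -0.1] yaw -39.4 q6 0.63 tipz 0.0757
```

View pics/m3.png

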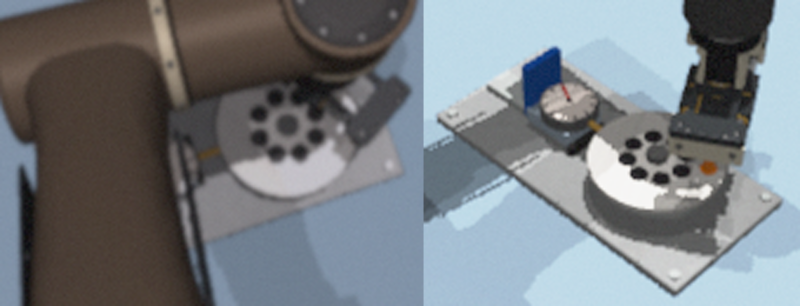

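play_rows --targets '[[[0.0021,0.0064,0,6],[0.0035,0.013,0,12],[0.0042,0.0197,0,18],[0.0042,0.0264,0,24],[0.0035,0.0331,0,30]]]'

```text
t: 12.3
eef_pos: [0.5424, -0.0794, 0.254]
ee_rot: [-3.139, -0.0, -1.214]
force: [2.4, 4.0, -1.3]
width: 0.0003
```

```bash
python3 needle.py; python3 axis.py
```

```text
needle: axis/pivot [0.49 0.61] centroid [0.4553 0.1207] ends [0.4536 0.1085] [0.4569 0.1324] n 19
t 12.45 axis in tool mm [-60.6  22.3  -0. ] F tool [ 0.9 -1.1  0. ] yaw -69.4 q6 0.15 tipz 0.0757
```

play_rows --targets '[[[0.0021,0.0064,0,6],[0.0035,0.013,0,12],[0.0042,0.0197,0,18],[0.0042,0.0264,0,24],[0.0035,0.0331,0,30]]]'

```text
t: 13.08
eef_pos: [0.5129, -0.0944, 0.2541]
ee_rot: [-3.139, 0.001, -1.736]
force: [2.8, 0.8, -1.4]
width: 0.0005
```

```bash
python3 needle.py; python3 axis.py
```

```text
needle: axis/pivot [0.49 0.61] centroid [0.4553 0.1207] ends [0.4536 0.1085] [0.4569 0.1324] n 19
t 13.22 axis in tool mm [-60.8  22.6  -0. ] F tool [-0.2 -0.6 -0.4] yaw -99.3 q6 -0.36 tipz 0.0757
```

play_rows --targets '[[[0.0021,0.0064,0,6],[0.0035,0.013,0,12],[0.0042,0.0197,0,18],[0.0042,0.0264,0,24],[0.0035,0.0331,0,30]]]'

```text
t: 13.85
eef_pos: [0.4792, -0.0928, 0.2539]
ee_rot: [-3.141, -0.0, -2.259]
force: [2.1, -2.1, -0.2]
width: 0.0006
```

```bash
python3 needle.py; python3 axis.py
```

```text
needle: axis/pivot [0.48 0.61] centroid [0.4551 0.12  ] ends [0.4536 0.1085] [0.4573 0.1366] n 14
t 14.0 axis in tool mm [-61.   22.8  -0. ] F tool [ 0.2 -0.2 -0.7] yaw -129.3 q6 -0.9 tipz 0.0755
```

play_rows --targets '[[[0.0021,0.0064,0,6],[0.0035,0.013,0,12],[0.0042,0.0197,0,18],[0.0042,0.0264,0,24],[0.0035,0.0331,0,30]]]'

```text
t: 14.62
eef_pos: [0.4508, -0.0746, 0.2535]
ee_rot: [-3.141, -0.002, -2.783]
force: [0.3, -3.0, 0.9]
width: 0.0004
```

```bash
python3 needle.py; python3 axis.py; python3 look.py m4.png
```

```text
needle not seen 0
t 14.78 axis in tool mm [-60.7  23.2  -0. ] F tool [-0.6 -0.9 -0.3] yaw -159.2 q6 -1.48 tipz 0.0755
```

View pics/m4.png

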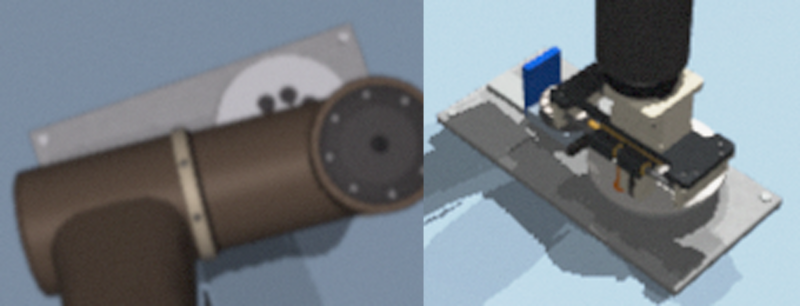

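The fingers and hand now hide the dial from the side camera, so I'll back off along the orbit to read it.

play_rows --targets '[[[-0.0049,-0.0101,0,-10],[-0.0115,-0.0191,0,-20],[-0.0195,-0.0269,0,-30]]]'

```text
t: 15.25
eef_pos: [0.4791, -0.093, 0.2536]
ee_rot: [3.141, -0.0, -2.252]
force: [-0.4, 0.5, -0.3]
width: 0.0006
```

```bash
python3 needle.py; python3 axis.py
```

```text
needle: axis/pivot [0.48 0.6 ] centroid [0.4551 0.12  ] ends [0.4536 0.1085] [0.4572 0.1366] n 14
t 15.4 axis in tool mm [-60.8  23.6  -0. ] F tool [ 0.6 -0.5  0.2] yaw -129.6 q6 -0.9 tipz 0.0753
```

play_rows --targets '[[[0.0031,0.0108,0,10],[0.0042,0.0219,0,20],[0.0038,0.0309,0,28],[0.0026,0.0375,0,34],[0.0007,0.0439,0,40]]]'

```text
t: 16.02
eef_pos: [0.4434, -0.0654, 0.2535]
ee_rot: [-3.141, -0.001, -2.966]
force: [-0.3, -3.6, -0.7]
width: 0.0005
```

play_rows --targets '[[[0.0021,0.0064,0,6],[0.0035,0.013,0,12],[0.0042,0.0197,0,18],[0.0041,0.0275,0,25],[0.0039,0.0163,0,15]]]'

```text
t: 16.65
eef_pos: [0.4368, -0.0496, 0.2536]
ee_rot: [3.142, -0.001, 3.058]
force: [0.3, -0.4, 0.2]
width: 0.0005
```

play_rows --targets '[[[-0.0049,-0.0101,0,-10],[-0.0115,-0.0191,0,-20],[-0.0195,-0.0269,0,-30],[-0.0288,-0.0332,0,-40],[-0.0391,-0.0377,0,-50]]]'

```text
t: 17.27
eef_pos: [0.4733, -0.0908, 0.2536]
ee_rot: [3.141, -0.0, -2.346]
force: [0.2, 0.0, 0.2]
width: 0.0
```

```bash
python3 needle.py; python3 axis.py
```

```text
needle: axis/pivot [1.84 2.25] centroid [0.4621 0.1046] ends [0.4546 0.104 ] [0.4686 0.1051] n 12
t 17.43 axis in tool mm [-60.8  23.5  -0. ] F tool [ 0.5  0.6 -0.5] yaw -134.9 q6 -1.0 tipz 0.0754
```

Found the high spot: the reading jumped to about 1.8–2.25. I'll nudge it 5° further to see whether it's still rising.

play_rows --targets '[[[0.0031,0.0108,0,10],[0.0042,0.0219,0,20],[0.0035,0.0331,0,30],[0.0007,0.0439,0,40],[-0.0038,0.0542,0,50]]]'

```text
t: 18.05
eef_pos: [0.4365, -0.0495, 0.2536]
ee_rot: [3.142, -0.0, 3.05]
force: [0.3, -0.6, -0.0]
width: 0.0003
```

play_rows --targets '[[[0.0026,0.0086,0,8],[0.0031,0.0108,0,10],[0.0036,0.0135,0,12.5],[0.0039,0.0163,0,15],[0.0018,0.0053,0,5]]]'

```text
t: 18.68
eef_pos: [0.4354, -0.0441, 0.2537]
ee_rot: [3.142, -0.0, 2.971]
force: [-0.3, -0.2, 0.2]
width: 0.0006
```

play_rows --targets '[[[-0.0052,-0.0105,0,-10.5],[-0.0122,-0.02,0,-21],[-0.0209,-0.028,0,-31.5],[-0.0308,-0.0342,0,-42],[-0.0417,-0.0386,0,-52.5]]]'

```text
t: 19.3
eef_pos: [0.4703, -0.0895, 0.2536]
ee_rot: [3.141, -0.0, -2.392]
force: [0.9, 0.1, -1.0]
width: 0.0004
```

```bash
python3 needle.py; python3 axis.py; python3 - <<'E'
from h import *
P=[cams.grab_frame('side')[0].astype(float) for _ in range(6)]
p=np.mean(P,0).clip(0,255).astype(np.uint8)[200:260,265:335,::-1]
cv2.imwrite('pics/n1.png',cv2.resize(p,None,fx=10,fy=10,interpolation=cv2.INTER_CUBIC))
E
```

```text
needle: axis/pivot [1.98 2.39] centroid [0.459  0.1045] ends [0.4494 0.1051] [0.4656 0.1041] n 10
t 19.45 axis in tool mm [-60.9  23.4  -0. ] F tool [-0.3  0.1  0.4] yaw -137.5 q6 -1.05 tipz 0.0754
```

View pics/n1.png

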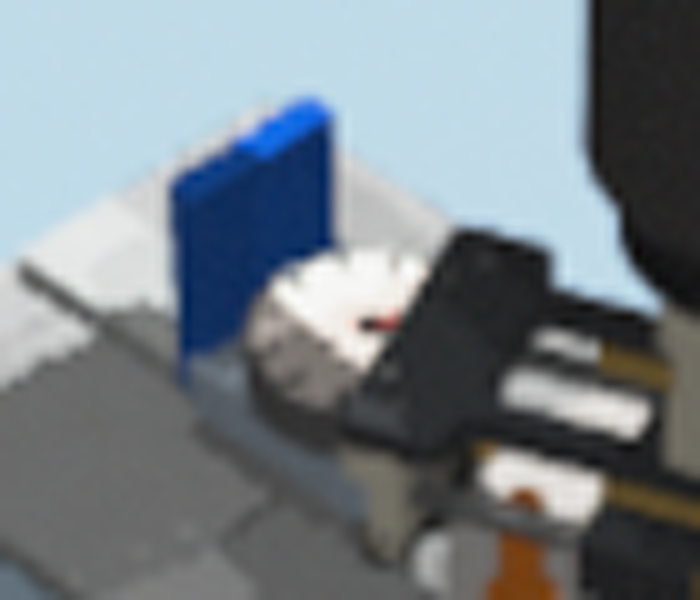

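The gripper cuts off the needle in this view, so I'll retreat further along the orbit.

play_rows --targets '[[[-0.0049,-0.0101,0,-10],[-0.0115,-0.0191,0,-20],[-0.0195,-0.0269,0,-30],[-0.0288,-0.0332,0,-40],[-0.0391,-0.0377,0,-50]]]'

```text
t: 20.38
eef_pos: [0.5254, -0.0903, 0.2537]
ee_rot: [3.141, 0.0, -1.515]
force: [0.2, -1.1, -1.0]
width: 0.0002
```

```bash
python3 needle.py;python3 needle.py; python3 axis.py; python3 - <<'E'
from h import *
P=[cams.grab_frame('side')[0].astype(float) for _ in range(4)]
p=np.mean(P,0).clip(0,255).astype(np.uint8)[200:260,265:335,::-1]
cv2.imwrite('pics/n2.png',cv2.resize(p,None,fx=10,fy=10,interpolation=cv2.INTER_CUBIC))
E
```

```text
needle: axis/pivot [2.08 2.21] centroid [0.4668 0.1037] ends [0.4495 0.1064] [0.4813 0.1014] n 24
needle: axis/pivot [2.08 2.21] centroid [0.467  0.1036] ends [0.4495 0.1064] [0.4813 0.1014] n 24
t 20.68 axis in tool mm [-60.6  22.3   0. ] F tool [ 1.2 -0.  -0.4] yaw -87.3 q6 -0.15 tipz 0.0755
```

View pics/n2.png

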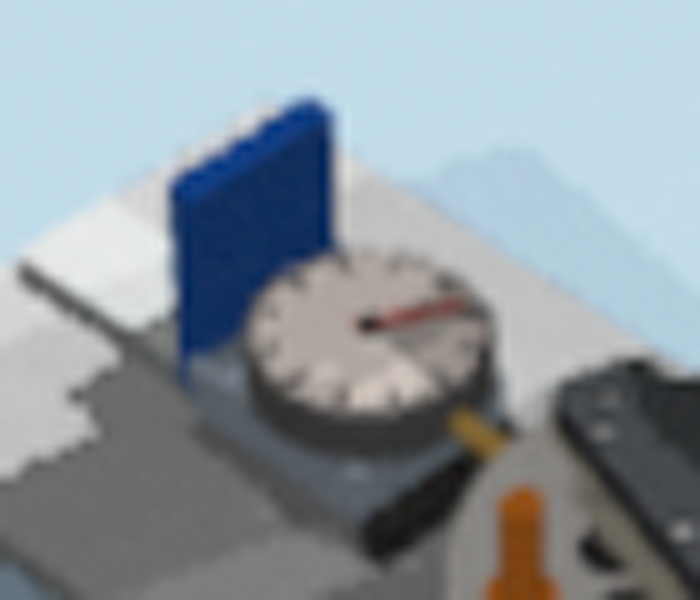

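Measured against the round-rim reading, the needle has risen 1.6 rad. That matches the full 4 mm of the crest. I'll lift clear and confirm.

play_rows --targets '[[[0,0,-0.02,0],[0,0,-0.05,0],[0,0,-0.08,0],[0.02,-0.02,-0.1,0],[0.02,-0.02,-0.1,0]]]'

```text
t: 21.5
eef_pos: [0.5474, -0.11, 0.3554]
ee_rot: [-3.138, -0.0, -1.521]
force: [-0.6, 0.3, -0.9]
width: 0.0003
```

```bash
python3 needle.py .4535 .1043; python3 axis.py; python3 - <<'E'
from h import *
# mean orientation by finer method: average of 6 frames, upsampled
P=np.mean([cams.grab_frame('side')[0].astype(float) for _ in range(6)],0)[215:245,282:320]
P=cv2.resize(P,None,fx=4,fy=4,interpolation=cv2.INTER_CUBIC)
w=P[...,0]-np.maximum(P[...,1],P[...,2]); G=P[...,1]-P[...,2]
v,u=np.where((w>25)&(G<15)); W=w[v,u]
X=np.array([pix2w('side',282+(a+.5)/4-.5,215+(b+.5)/4-.5,.062)[:2] for a,b in zip(u,v)])
c=(X*W[:,None]).sum(0)/W.sum(); e=np.linalg.eigh(((X-c).T*W)@(X-c))[1][:,1]; e*=np.sign(e@(c-[.4535,.1043]))
print('fine axis',np.radians(110.3)-np.arctan2(e[1],e[0]),len(u))
for f in('masks_of',):
    r=finder.find_in('side','carriage'); print([(x['xyz'],x['score']) for x in r[:1]])
E
```

```text
needle: axis/pivot [2.02 1.97] centroid [0.4684 0.1037] ends [0.4494 0.1054] [0.4829 0.1023] n 25
t 21.65 axis in tool mm [-80.5  42.    0.1] F tool [ 0.4 -0.2  0.5] yaw -87.1 q6 -0.1 tipz 0.1748
fine axis 2.023282501530562 263
[([0.4375, 0.116, 0.0627], 0.82)]
```

```bash
python3 -c "
from station import job_done; print(job_done())"
```

```text
the job is handed in; nothing more can be done
None
```

I slid the gauge home, turned the rotor onto its high spot and handed the job in at about 22 s. All the checks I made passed; the system gives no verdict.

- **Gauge home:** I pushed the blue plate in small steps. At the stop, the force climbed from about 9 N to about 18 N (limit 25 N) while the arm moved less than 1 mm. The needle then read about 0.5–0.6 rad, as expected on the round part of the rim.
- **High spot:** I turned the rotor clockwise with shut fingers against the orange post, with readings of roughly 2–5 N at the end of each push (limit 15 N). The needle stayed level for about 170° and rose about 35° further on. One more nudge of about 5° brought it to its final position.
- **Final check:** with the hand lifted clear, the needle read 2.02 rad. My method also read the round rim about 0.1 rad low (0.49 against 0.6). The rise was therefore 1.53–1.6 rad, where the full 4 mm crest would give 1.6. That puts the rotor about 0.2 mm or less from the crest, against the 0.6 mm allowed.

Three things I could not fully confirm:
- **Needle readings:** the two ways I read the needle differed by up to 0.4 rad when the gripper hid part of the dial. I relied only on the unobstructed views, where they agreed to about 0.1 rad.
- **Crest:** I did not nudge past the high spot to see the reading fall again.
- **Bystanders:** my moves stayed well away from the bottle, jar and rack, but I did not measure their positions again at the end.

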